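# Counter-hold a hidden bolt head while the nut is run up

## Robot

A 7-joint arm with a two-finger parallel gripper is mounted at the origin on a cart in front of the work surface, level with it; the furniture and walls round the work are solid. World frame = base frame: x ahead of the robot, y to its left, z up, the work surface at z = 0. Lengths are in m, angles in rad, forces in N, time in s.
With the tool pointing down it reaches from about 0.4 to 0.85 m from the base axis. Payload 10.4 kg.
Tool frame: the origin (TCP) lies between the finger pads; the fingertips stand 14 mm ahead of it and the grasp point (between the pads) lies 5 mm behind it; z points along the fingers, y is the line along which they close (so a half turn about z gives the same grasp; the last joint's range is limited). The gripper opens to 85 mm and grips with 20 to 120 N. Pads are 22 mm wide; open, the fingers measure 114 mm over their backs; the gripper's body (76 mm by 85 mm) begins 54 mm behind the grasp point. The pads swing forward as they close: fully open they stand 13 mm farther back than shut.
Start: joints at [-1.157, 0.332, -0.065, 1.46, 0.022, 1.35, -0.088], TCP at [0.264, 0.566, 0.245] pointing down, gripper open.
Joint ranges: [-2.6, 2.6], [-0.5, 2.12], [-1.47, 1.34], [0.16, 2.42], [-1.27, 4.41], [0.06, 2.06], [-2.6, 2.6]. Speed limits (rad/s): [2.22, 2.22, 2.79, 2.79, 3.14, 3.14, 3.14].

## Interface

Orientations are given as a unit quaternion [w, x, y, z].
In Python, from cell import env gives the robot as it stands. The module is installed in compiled form; this text tells all that it offers.
- The arm moves only by the shell command python3 -m inch 'ROWS' [FORCE]. ROWS is JSON, one flat list of numbers, 7 for each row, row after row: the shift along the tool's x, y, z normalised to -1 to 1, where 1 is 0.02 m, then the turn, a rotation vector about the tool's x, y, z normalised to -1 to 1, where 1 is 4 degrees, then the opening, from 0 (shut) to 1 (fully open). In form: [dx, dy, dz, wx, wy, wz, claw, dx, dy, dz, wx, wy, wz, claw, ...]. A call has 1 to 10 rows; each row shifts and turns the commanded pose from where the row before left it, along the tool's axes as they then stand; what a row does not reach is not made up. A row lasts 1/10 s, in which the tool goes at most 50 mm and 8.59 degrees, less where a joint would pass 70% of its speed; a pose out of reach is approached as far as the arm can. A call with a number of a shift or a turn outside -1 to 1 is refused whole. A call with a gripper value outside its range is refused whole. The fingers move at their own pace and stop on an object; FORCE is the grip in N (left out, the last holds). Time passes only in rows, so rows that do not move let the fingers close. It gives the time, the measured TCP pose, the force, the opening and the grip force at its end, in the units of the state.
- env.observe(): the state, without advancing time (a new reading comes with each control period).
- env.capture(name): name is "scene" or "top" or "wrist"; returns a dict with "color" (400x640x3 uint8, red, green, blue), "depth" (400x640 float32, m along the optical axis (not along the pixel's ray), 0 where there is no reading), "fx", "fy", "cx", "cy" (pixels), "k1" (the pictures are not rectified: a ray, as slopes to the right and down, at radius r is drawn at 1 + k1 r^2 times it, then the intrinsics apply), "extrinsics" (4x4, takes a point from world to camera coordinates). Camera axes: x right, y up, looking along -z (the intrinsics and any distortion apply to the point x, -y, -z); pixel columns grow to the right and rows downward; lengths in m; the calibration is good to about 2 mm. A picture is of the moment at which its call begins.
- env.hand_in(): hands the job in; it is judged then, once.
The state is a dict: "time": time; "qpos": joint angles; "dq": joint speeds; "effort": joint torques, N m; "tool_pos": TCP position; "eef_rot": TCP orientation; "force": force on the tool from outside, world axes, zero at the start; "moment": the same for the moment, N m; "finger_gap": finger opening in m; "gripper_force": force on a finger pad.
Only numpy, scipy, OpenCV 4.12 (cv2) and the standard library are available. Lean on these libraries where they do the work, as an engineer would, in place of code of your own. Each camera call takes 0.05 s, during which the arm holds its last target. There are 200 camera calls.

## Task

The air nut runner on the blue bracket keeps turning the nut, but the bolt just spins along with it. Lift off the yellow sharpening stone that lies across the gap behind the bracket's front wall and lay it flat on the bench, off the bracket, without dropping it; then reach down into the gap, grip the hidden hexagonal bolt head between the fingers and keep it from turning until the nut has run up tight and stalls (allow twelve seconds). Finish while still holding the head (do not let go), and leave the collet and the small insert box beside the bracket where they are.

Things in the scene. Friction and masses are not known exactly. Their poses are not given: they have to be found in the camera images.
- bracket: Blue steel bracket, fixed. Origin on the bench top right below the middle of the gap; x along the bolt, away from the nut runner (to the back), y along the walls, z up. Base plate 10 mm thick, x -133 to 57 mm, y -55 to 55 mm. Two upright walls, each 10 mm thick, y -50 to 50 mm: front wall x -38 to -28 mm, back wall x 28 to 38 mm.
- gap_top (a point): Middle of the gap's mouth, 115 mm above the bench, level with the tops of both walls; axes as the bracket's. The gap is 56 mm wide in x and open above and at both y ends.
- runner (a point): Middle of the green nut runner on the bolt's axis, in front of the front wall (bracket x = -100 mm, 85 mm above the bench). Runner 47 mm across, x -132 to -74 mm; the nut in its dark socket, 41 mm across, lies between it and the front wall. None of it is higher than 110 mm.
- head_center (a point): Centre of the bolt head, midway in the gap, 85 mm above the bench and 30 mm below the tops of the walls; same axes as the bracket; it does not turn with the bolt.
- bolt_head: Hexagonal steel bolt head, hidden from the front: 30 mm across flats, 34.6 over corners, 16 mm thick along the bracket's x. Origin at its centre, x along the bolt, a pair of flats square to its z. A 25 mm round sleeve joins it to the front wall. Turns at about 0.2 rad/s until held; fingers closing along the bracket's y turn it easily until its flats lie against them. Takes 0.15 N m to hold.
- thread (a joint): How far the nut is wound on to the bolt, rad (bolt relative to nut). Unchanged while both turn together; grows at about 0.17 rad/s while the head is held; stops at 1.4 (nut tight, runner stalled). Closing the fingers on the head may change it by up to 0.5 either way. Starts at 0 to 0.3.
- nut (a joint): Angle of the driven nut and socket about the bracket's x axis, rad; grows steadily as the runner turns it, and stops once the nut is tight on a held bolt. A white dash on the socket shows its turning.
- stone: Yellow bar-shaped sharpening stone, 32 mm (x) x 100 mm (y) x 23 mm (z), about 0.2 kg; origin at the centre of its underside. It starts lying flat across the gap on the tops of the two walls, its long side roughly along the bracket's x, above the bolt head.
- collet: Bystander: upright grey steel collet, 28 mm across, 42 mm high; origin at the centre of its underside.
- insert_box: Bystander: small black and yellow insert box, 32 x 55 x 23 mm; origin at the centre of its underside.

How it is judged:
On the way, in this order (a step that is already met when the one before it is completed fails the run):
1. the stone is lifted off the bracket in the fingers (height (world z) of stone above 0.135 m and contact force between the fingers and stone above 1 N), for 0.1 s.
2. the stone lies flat on the bench, off the bracket, let go (height (world z) of stone below 0.006 m and angle between stone's own z axis and vertical below 0.1 rad and contact force between the fingers and stone below 0.1 N and linear speed of stone below 0.03 m/s), for 0.2 s.
3. the bolt head is gripped between the fingers and does not turn (contact force between the fingers and bolt_head above 3 N and distance between the grasp point and head_center below 0.025 m and angular speed of bolt_head below 0.06 rad/s), for 0.5 s.
At the end, for the whole second after the job is handed in: The nut is run up tight on the bolt (thread above 1.3 rad), the fingers still grip the bolt head (over 3 N, grasp point within 25 mm of the head's centre) and it does not turn (under 0.06 rad/s); the stone lies flat on the bench, off the bracket, let go (all of step 3 and value of joint thread above 1.3 rad and height (world z) of stone below 0.006 m and angle between stone's own z axis and vertical below 0.1 rad and contact force between the fingers and stone below 0.1 N); the arm keeps its last pose, push and grip.
It fails at once if the stone is dropped (linear speed of stone above 0.5 m/s and contact force between the fingers and stone below 0.1 N).
It fails at once if a bystander is moved by more than 20 mm (distance of any of collet, insert_box from where it was at the start of the episode above 0.02 m).
It fails at once if a bystander is tipped over (angle between any of collet, insert_box's own z axis and vertical above 0.5 rad).
It also fails if it takes over 64 s, if anything falls off the work surface, if the arm or the gripper's body presses on something with over 40 N, if the wrist force passes 120 N, or if a joint passes its speed limit or range.

## Working session

There is one attempt and no reset: what is moved stays moved. The work goes in short steps, Python scripts to look and compute and a shell command to move; the robot and the scene stay as the last step left them, time stands still between calls to the robot, and variables do not carry over. Pictures are saved under pics/ and viewed, at most 10 in all, crops included, and the job is handed in when it is done.

```bash
mkdir -p pics
cat > h.py <<'E'
import numpy as np, cv2
from cell import env
def pts(c):
    "world point per pixel from depth"
    d=c["depth"]; h,w=d.shape
    u,v=np.meshgrid(np.arange(w),np.arange(h))
    K=np.array([[c["fx"],0,c["cx"]],[0,c["fy"],c["cy"]],[0,0,1.]])
    n=cv2.undistortPoints(np.stack([u,v],-1).reshape(-1,1,2).astype(np.float64),K,np.array([c["k1"],0,0,0.])).reshape(h,w,2)
    p=np.stack([n[...,0]*d,-n[...,1]*d,-d,np.ones_like(d)],-1)
    P=p@np.linalg.inv(c["extrinsics"]).T
    P[d==0]=np.nan
    return P[...,:3]
def save(c,n): cv2.imwrite("pics/"+n,c["color"][...,::-1])
E
python3 - <<'E'
from h import *
s=env.observe(); print({k:np.round(v,3) for k,v in s.items()})
ims=[]
for n in ("scene","top"):
    c=env.capture(n); save(c,n+"0.png"); np.save(n+"0.npy",pts(c)); P=pts(c)
    hsv=cv2.cvtColor(c["color"],cv2.COLOR_RGB2HSV)
    for nm,lo,hi in (("yellow",(20,90,80),(35,255,255)),("blue",(100,90,40),(130,255,255)),("green",(45,80,40),(85,255,255))):
        m=cv2.inRange(hsv,lo,hi); k,l,st,ce=cv2.connectedComponentsWithStats(m)
        for i in range(1,k):
            if st[i,4]>60:
                q=P[l==i]; print(n,nm,st[i],np.nanmedian(q,0).round(3),np.nanpercentile(q,2,0).round(3),np.nanpercentile(q,98,0).round(3))
E
```

```text
{'time': np.float64(0.0), 'qpos': array([-1.157,  0.333, -0.065,  1.461,  0.022,  1.35 , -0.088]), 'dq': array([ 0.   , -0.001, -0.001,  0.002, -0.001, -0.001,  0.001]), 'effort': array([-1.0000e-03, -6.2545e+01,  4.8000e-02, -3.9161e+01,  1.6000e-02,
        1.0000e-02,  0.0000e+00]), 'tool_pos': array([0.264, 0.566, 0.245]), 'eef_rot': array([-0.   ,  0.217,  0.976, -0.001]), 'force': array([ 0.087, -0.264, -0.963]), 'moment': array([-0.069, -0.032,  0.032]), 'gripper_force': np.float64(0.0), 'finger_gap': np.float64(0.085)}
scene yellow [145   0   9  30 216] [0.947 0.238 0.435] [0.943 0.206 0.406] [0.97  0.247 0.461]
scene yellow [172   0   8  28 184] [0.948 0.162 0.434] [0.941 0.125 0.406] [0.972 0.171 0.461]
scene yellow [217   6   9  21 161] [0.952 0.002 0.422] [ 0.946 -0.033  0.399] [0.968 0.008 0.445]
scene yellow [ 182   25   46   40 1233] [0.934 0.107 0.366] [ 0.928 -0.005  0.321] [0.969 0.131 0.402]
scene yellow [ 385   48  105   20 1466] [0.253 0.603 0.426] [0.223 0.563 0.418] [0.303 0.609 0.431]
scene yellow [257  87  30  17 263] [0.762 0.079 0.253] [ 0.752 -0.073  0.241
[... 3389 characters left out ...]
.02 ] [0.581 0.748 0.008] [0.649 0.817 0.024]
top blue [297 176  22  81 963] [0.511 0.299 0.013] [0.426 0.281 0.008] [0.593 0.321 0.118]
top blue [ 322  179   29   81 1174] [0.513 0.225 0.013] [0.422 0.203 0.009] [0.586 0.251 0.118]
top blue [588 185  52   5  61] [ 0.794 -1.206 -0.858] [ 0.788 -1.329 -0.867] [ 0.811 -1.049 -0.852]
top green [351  22  12  42 443] [0.831 0.201 0.267] [0.789 0.189 0.259] [0.872 0.211 0.271]
top green [218  28  15  40 494] [0.818 0.457 0.271] [0.779 0.445 0.263] [0.856 0.472 0.276]
top green [312 229  20  10 150] [0.469 0.264 0.105] [0.461 0.245 0.094] [0.479 0.286 0.112]
top green [311 247  19   6  87] [0.436 0.268 0.106] [0.43  0.249 0.097] [0.44  0.288 0.112]
```

View pics/scene0.png

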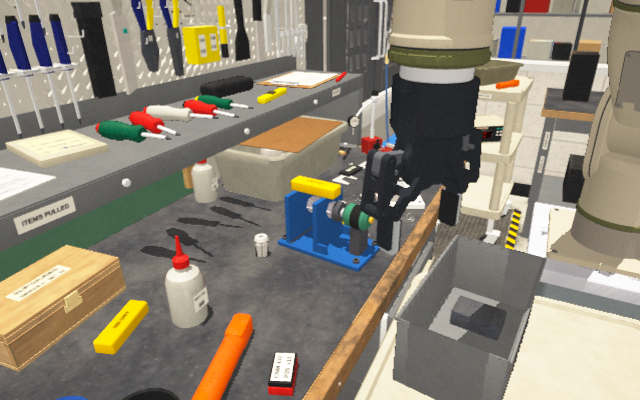

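View pics/top0.png

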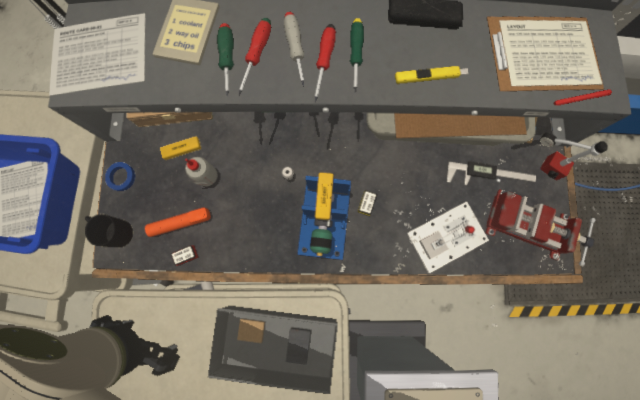

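Run:
```python
import numpy as np,cv2
P=np.load("top0.npy"); im=cv2.imread("pics/top0.png"); hsv=cv2.cvtColor(im,cv2.COLOR_BGR2HSV)
m=cv2.inRange(hsv,(20,90,80),(35,255,255))>0
def rect(q): 
    (c,s,a)=cv2.minAreaRect((q[:,:2]*1000).astype(np.float32)); return np.round(c,1),np.round(s,1),round(a,1),len(q)
R=np.zeros_like(m);R[165:225,300:345]=1
print("stone",rect(P[m&R&(P[...,2]>.13)]))
b=cv2.inRange(hsv,(100,90,40),(130,255,255))>0
R=np.zeros_like(m);R[165:270,290:360]=1
print("base",rect(P[b&R&(abs(P[...,2]-.01)<.006)]))
w=P[b&R&(abs(P[...,2]-.115)<.006)]; print("walls",rect(w))
mid=np.median(w[:,0]); 
for q in (w[w[:,0]<.545],w[w[:,0]>.545]): print("wall",rect(q),q.min(0),q.max(0))
# objects on the bench in reach
Z=P[...,2]; k=(Z>.012)&(Z<.2)&(P[...,0]>.3)&(P[...,0]<.85)&(abs(P[...,1]-.3)<.6)
n,l,st,ce=cv2.connectedComponentsWithStats(k.astype(np.uint8))
for i in range(1,n):
    if st[i,4]>40: q=P[l==i]; print(st[i],q.min(0).round(3),q.max(0).round(3))
```

```text
stone (array([548.8, 260.8]), array([ 32. , 100.3]), 86.1, 693)
base (array([513. , 261.8]), array([110.7, 183.1]), 84.4, 1424)
walls (array([554.1, 256.6]), array([99. , 75.8]), 84.3, 283)
wall (array([521.5, 259.9]), array([99.1, 10.2]), 84.2, 145) [0.51191605 0.21076818 0.10948449] [0.53063097 0.30872321 0.1206849 ]
wall (array([586.7, 252.9]), array([98.1, 10.2]), 84.3, 138) [0.57757442 0.20440791 0.10933289] [0.59544105 0.30138855 0.12062674]
[ 61 113  54  29 756] [0.707 0.8   0.012] [0.788 0.836 0.2  ]
[126 112  86  14 839] [0.749 0.555 0.012] [0.788 0.756 0.074]
[ 366  113  171   33 4314] [ 0.68  -0.292  0.012] [0.788 0.168 0.137]
[538 133  44  14 272] [ 0.66  -0.299  0.081] [ 0.704 -0.234  0.172]
[160 136  41  24 524] [0.661 0.579 0.012] [0.72  0.68  0.029]
[186 157  31  29 677] [0.592 0.531 0.012] [0.649 0.585 0.152]
[541 159  13  12  92] [ 0.643 -0.3    0.012] [ 0.666 -0.29   0.057]
[468 161  29  18 335] [ 0.622 -0.172  0.012] [ 0.665 -0.098  0.02 ]
[105 162  29  29 441] [0.579 0.747 0.012] [0.653 0.824 0.027]
[282 167  12  13 124] [0.61  0.337 0.014] [0.636 0.364 0.048]
[ 298  173   53   87 2867] [0.418 0.198 0.012] [0.599 0.323 0.143]
[ 486  189   75   62 2719] [ 0.442 -0.3    0.012] [ 0.594 -0.136  0.087]
[358 190  19  25 303] [0.525 0.136 0.012] [0.585 0.179 0.029]
[ 407  202   82   71 3040] [ 0.389 -0.14   0.012] [0.559 0.06  0.156]
[145 208  66  29 848] [0.464 0.541 0.012] [0.535 0.696 0.041]
[  85  213   47   35 1192] [0.434 0.736 0.012] [0.509 0.826 0.099]
[171 245  26  21 327] [0.396 0.57  0.012] [0.445 0.629 0.03 ]
```

The scene picture shows the stone (px 315,187) on the blue bracket, the green runner in front at (350,215) and the collet at (262,245). The top view shows the stone at (324,197), the insert box at (368,202) and the collet at (288,173). The bench to the left of the bracket, around y = 0.43, is free. The measured sizes match those given: stone 32×100 mm, wall tops at 0.115 m, wall centres 65 mm apart.

```bash
cat >> h.py <<'E'
from scipy.spatial.transform import Rotation as Rn
def to(p,yaw):
    "tool-frame units to reach world p; wz units (tool y to world angle yaw, deg, mod 180)"
    s=env.observe(); q=np.array(s["eef_rot"]); R=Rn.from_quat(np.r_[q[1:],q[0]]).as_matrix()
    d=R.T@(np.array(p)-s["tool_pos"])/.02
    a=np.degrees(np.arctan2(R[1,1],R[0,1])); e=(yaw-a+90)%180-90
    print("t",round(float(s["time"]),2),"pos",np.round(s["tool_pos"],4),"units",d.round(2),"yaw",a.round(2),"wz units",round(-e/4,2),"tilt",np.round(R[:,2],3),"F",np.round(s["force"],1),"gap",np.round(s["finger_gap"],4),"gf",np.round(s["gripper_force"],1),"q7",np.round(s["qpos"][6],2))
E
python3 -m inch '[-0.98,-0.39,0,0,0,0,1,-0.98,-0.39,0,0,0,0,1,-0.98,-0.39,0,0,0,0,1,-0.98,-0.39,0,0,0,0,1,-0.98,-0.39,0,0,0,0,1,-0.98,-0.39,0,0,0,0,1,-0.98,-0.39,0,0,0,0,1,-0.98,-0.39,0,0,0,0,1,-0.98,-0.39,0,0,0,0,1,-0.98,-0.39,0,0,0,0,1]' 50
python3 -m inch '[-0.98,-0.39,0,0,0,0,1,-0.98,-0.39,0,0,0,0,1,-0.98,-0.39,0,0,0,0,1,-0.98,-0.39,0,0,0,0,1,-0.98,-0.39,0,0,0,0,1,-0.98,-0.39,0,0,0,0,1,-0.98,-0.39,0,0,0,0,1,-0.98,-0.39,0,0,0,0,1,-0.98,-0.39,0,0,0,0,1,-0.98,-0.39,0,0,0,0,1]'
python3 -m inch '[0,0,0,0,0,-0.88,1,0,0,0,0,0,-0.88,1,0,0,0,0,0,-0.88,1,0,0,0,0,0,-0.88,1,0,0,0,0,0,-0.88,1,0,0,0,0,0,-0.88,1,0,0,0,0,0,0,1,0,0,0,0,0,0,1]'
python3 -c "
from h import *
to([.552,.2605,.131],86.1)
c=env.capture('wrist'); save(c,'w1.png'); P=pts(c)
hsv=cv2.cvtColor(c['color'],cv2.COLOR_RGB2HSV); m=(cv2.inRange(hsv,(18,90,80),(35,255,255))>0)&(abs(P[...,2]-.138)<.008)
print(m.sum())
if m.sum()>50:
  q=P[m]; print(cv2.minAreaRect((q[:,:2]*1000).astype(np.float32)),np.median(q[:,2]))
w=P[(abs(P[...,2]-.115)<.005)&(cv2.inRange(hsv,(100,90,30),(130,255,255))>0)]
print(len(w), w[:,:2].min(0) if len(w) else 0, w[:,:2].max(0) if len(w) else 0, cv2.minAreaRect((w[:,:2]*1000).astype(np.float32)) if len(w) else 0)
"
```

```text
time: 1.1
tool_pos: [0.4094, 0.4119, 0.245]
eef_rot: [-0.0, 0.217, 0.976, -0.0]
force: [0.4, 0.5, 0.1]
finger_gap: 0.0855
gripper_force: 0.0
time: 2.1
tool_pos: [0.5539, 0.2584, 0.2449]
eef_rot: [-0.0, 0.217, 0.976, -0.0]
force: [1.1, 0.7, -0.2]
finger_gap: 0.0858
gripper_force: 0.0
time: 2.9
tool_pos: [0.5535, 0.2591, 0.245]
eef_rot: [-0.0, 0.035, 0.999, -0.0]
force: [-0.5, -0.6, 0.6]
finger_gap: 0.0855
gripper_force: 0.0
t 2.9 pos [0.5535 0.2591 0.245 ] units [0.08 0.07 5.7 ] yaw 85.99 wz units -0.03 tilt [-0. -0. -1.] F [-0.5 -0.6  0.6] gap 0.0855 gf 0.0 q7 1.02
3772
((547.4880981445312, 261.0751953125), (31.906822204589844, 98.6823501586914), 86.17935943603516) 0.13620006518237987
1289 [0.51095311 0.20477534] [0.59494979 0.30949552] ((553.1062622070312, 257.03466796875), (99.39728546142578, 75.3289566040039), 84.17752075195312)
```

The wrist and top cameras agree to about 1 mm. Next I descend and grip the stone.

```bash
python3 -m inch '[0.08,0.07,0.8,0,0,0,1,0,0,0.8,0,0,0,1,0,0,0.8,0,0,0,1,0,0,0.8,0,0,0,1,0,0,0.8,0,0,0,1,0,0,0.7,0,0,0,1,0,0,0.6,0,0,0,1,0,0,0.4,0,0,0,1,0,0,0,0,0,0,1]'
python3 -m inch '[0,0,0,0,0,0,0,0,0,0,0,0,0,0,0,0,0,0,0,0,0,0,0,0,0,0,0,0,0,0,0,0,0,0,0,0,0,0,0,0,0,0,0,0,0,0,0,0,0,0,0,0,0,0,0,0]' 50
python3 -c "
from h import *
to([.5,.43,.131],86.1); c=env.capture('scene'); cv2.imwrite('pics/s1.png',cv2.resize(c['color'][130:290,220:460,::-1],None,fx=3,fy=3))"
```

```text
time: 3.85
tool_pos: [0.5516, 0.2604, 0.1302]
eef_rot: [-0.001, 0.034, 0.999, -0.0]
force: [-1.1, -0.3, 0.4]
finger_gap: 0.0852
gripper_force: 0.0
time: 4.65
tool_pos: [0.5524, 0.2609, 0.132]
eef_rot: [0.0, 0.034, 0.999, 0.0]
force: [-0.0, -1.5, 5.4]
finger_gap: 0.0308
gripper_force: 50.7
t 4.65 pos [0.5524 0.2609 0.132 ] units [3.19 8.26 0.05] yaw 86.09 wz units -0.0 tilt [ 0.001  0.001 -1.   ] F [-0.  -1.5  5.4] gap 0.0308 gf 50.7 q7 1.02
```

View pics/s1.png

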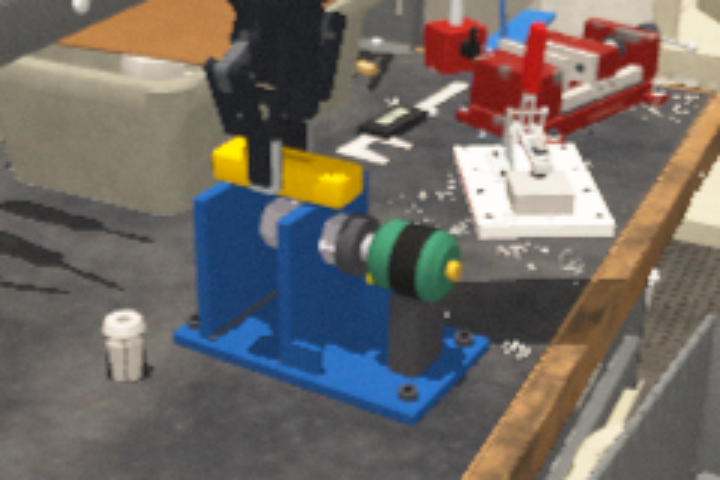

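The picture shows the fingers closed on the stone's long sides at (265,165), with the fingertips just above its underside. The opening of 31 mm and the 50 N grip confirm it. Now I lift and carry it.

```bash
python3 -m inch '[0,0,-0.2,0,0,0,0,0,0,-0.4,0,0,0,0,0,0,-0.6,0,0,0,0,0,0,-0.6,0,0,0,0,0,0,-0.6,0,0,0,0,0,0,-0.5,0,0,0,0,0,0,-0.4,0,0,0,0,0,0,-0.2,0,0,0,0]'
python3 -m inch '[0.16,0.4,0,0,0,0,0,0.28,0.75,0,0,0,0,0,0.35,0.9,0,0,0,0,0,0.35,0.9,0,0,0,0,0,0.35,0.9,0,0,0,0,0,0.35,0.9,0,0,0,0,0,0.35,0.9,0,0,0,0,0,0.35,0.9,0,0,0,0,0,0.35,0.9,0,0,0,0,0,0.3,0.75,0,0,0,0,0]'
python3 -m inch '[0,0.06,0.4,0,0,0,0,0,0,0.8,0,0,0,0,0,0,0.9,0,0,0,0,0,0,0.9,0,0,0,0,0,0,0.9,0,0,0,0,0,0,0.9,0,0,0,0,0,0,0.9,0,0,0,0,0,0,0.8,0,0,0,0,0,0,0.5,0,0,0,0,0,0,0.2,0,0,0,0]'
python3 -c "
from h import *
to([.5,.43,.0165],86.1); c=env.capture('scene'); cv2.imwrite('pics/s2.png',cv2.resize(c['color'][150:330,180:450,::-1],None,fx=2.8,fy=2.8))
P=pts(c);hsv=cv2.cvtColor(c['color'],cv2.COLOR_RGB2HSV); m=(cv2.inRange(hsv,(20,90,80),(35,255,255))>0)&(np.hypot(P[...,0]-.5,P[...,1]-.43)<.08); q=P[m]; print(m.sum(),np.percentile(q,[1,99],0).round(3))"
```

```text
time: 5.5
tool_pos: [0.5523, 0.2608, 0.2024]
eef_rot: [0.0, 0.034, 0.999, 0.0]
force: [-0.2, 0.9, -2.1]
finger_gap: 0.0309
gripper_force: 49.9
time: 6.5
tool_pos: [0.4987, 0.4306, 0.2011]
eef_rot: [-0.0, 0.034, 0.999, 0.0]
force: [-0.3, -0.1, -1.1]
finger_gap: 0.031
gripper_force: 49.9
time: 7.5
tool_pos: [0.4995, 0.4288, 0.0557]
eef_rot: [-0.001, 0.034, 0.999, -0.001]
force: [0.5, -0.1, -1.7]
finger_gap: 0.031
gripper_force: 49.9
t 7.5 pos [0.4995 0.4288 0.0557] units [-0.02  0.07  1.96] yaw 86.05 wz units -0.01 tilt [-0.001 -0.002 -1.   ] F [ 0.5 -0.1 -1.7] gap 0.031 gf 49.9 q7 0.74
3512 [[0.442 0.418 0.042]
 [0.538 0.487 0.418]]
```

View pics/s2.png

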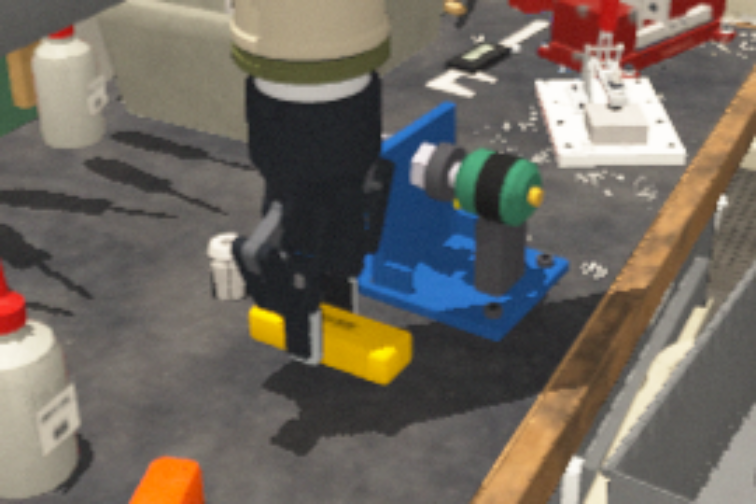

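The picture shows the stone held level at (330,345), its lower edge about 40 mm above the clear bench. I'm lowering it slowly until it touches.

```bash
python3 -m inch '[0,0,0.5,0,0,0,0,0,0,0.5,0,0,0,0,0,0,0.4,0,0,0,0,0,0,0.2,0,0,0,0,0,0,0.1,0,0,0,0,0,0,0.05,0,0,0,0,0,0,0,0,0,0,0]'
python3 -m inch '[0,0,0.05,0,0,0,0,0,0,0.05,0,0,0,0,0,0,0.05,0,0,0,0,0,0,0,0,0,0,0]'
python3 -m inch '[0,0,0.03,0,0,0,0,0,0,0.03,0,0,0,0,0,0,0,0,0,0,0]'
```

```text
time: 8.25
tool_pos: [0.4998, 0.43, 0.0225]
eef_rot: [0.0, 0.034, 0.999, 0.0]
force: [0.1, 0.2, -1.8]
finger_gap: 0.0314
gripper_force: 49.9
time: 8.65
tool_pos: [0.4996, 0.4298, 0.0192]
eef_rot: [-0.0, 0.034, 0.999, -0.0]
force: [-1.0, -0.1, -2.0]
finger_gap: 0.031
gripper_force: 49.9
time: 8.95
tool_pos: [0.4997, 0.4298, 0.018]
eef_rot: [-0.0, 0.034, 0.999, 0.0]
force: [-0.3, 0.8, -0.6]
finger_gap: 0.0307
gripper_force: 49.9
```

```bash
python3 -m inch '[0,0,0.04,0,0,0,0,0,0,0.03,0,0,0,0,0,0,0,0,0,0,0]'
python3 -m inch '[0,0,0.03,0,0,0,0,0,0,0.03,0,0,0,0,0,0,0,0,0,0,0]'
```

```text
time: 9.25
tool_pos: [0.4998, 0.4299, 0.0171]
eef_rot: [0.0, 0.034, 0.999, 0.0]
force: [-1.5, -0.9, 3.9]
finger_gap: 0.031
gripper_force: 50.4
time: 9.55
tool_pos: [0.4998, 0.4299, 0.0171]
eef_rot: [0.0, 0.034, 0.999, 0.0]
force: [-5.3, -4.0, 14.0]
finger_gap: 0.031
gripper_force: 51.9
```

It is on the bench (14 N). I back off a hair, release, and check the stone.

```bash
python3 -m inch '[0,0,-0.05,0,0,0,0,0,0,0,0,0,0,0.5,0,0,0,0,0,0,0.8,0,0,0,0,0,0,1,0,0,0,0,0,0,1,0,0,0,0,0,0,1,0,0,0,0,0,0,1]'
python3 -m inch '[0,0,-0.5,0,0,0,1,0,0,-1,0,0,0,1,0,0,-1,0,0,0,1,0,0,-1,0,0,0,1,0,0,-1,0,0,0,1,0,0,-1,0,0,0,1,0,0,-1,0,0,0,1,0,0,-1,0,0,0,1,0,0,-1,0,0,0,1,0,0,-1,0,0,0,1]'
python3 -c "
from h import *
c=env.capture('top'); save(c,'t2.png'); P=pts(c);hsv=cv2.cvtColor(c['color'],cv2.COLOR_RGB2HSV); m=(cv2.inRange(hsv,(20,90,80),(35,255,255))>0)&(np.hypot(P[...,0]-.5,P[...,1]-.43)<.08)&(P[...,2]<.1); q=P[m]; print(m.sum(),np.percentile(q,[2,50,98],0).round(3))
x=P.copy()
b=cv2.inRange(hsv,(100,90,40),(130,255,255))>0
w=P[b&(abs(P[...,2]-.115)<.006)&(np.hypot(P[...,0]-.554,P[...,1]-.257)<.09)]; print(len(w),cv2.minAreaRect((w[:,:2]*1000).astype(np.float32)))
to([.5537,.2567,.21],84.2)"
```

```text
time: 10.25
tool_pos: [0.4997, 0.4298, 0.0165]
eef_rot: [-0.0, 0.034, 0.999, 0.0]
force: [-0.7, -0.3, -0.0]
finger_gap: 0.0853
gripper_force: 0.0
time: 11.25
tool_pos: [0.4997, 0.4298, 0.2083]
eef_rot: [0.0, 0.034, 0.999, 0.0]
force: [0.7, -0.5, 0.3]
finger_gap: 0.0854
gripper_force: 0.0Traceback (most recent call last):
  File "<string>", line 3, in <module>
    c=env.capture('top'); save(c,'t2.png'); P=pts(c);hsv=cv2.cvtColor(c['color'],cv2.COLOR_RGB2HSV); m=(cv2.inRange(hsv,(20,90,80),(35,255,255))>0)&(np.hypot(P[...,0]-.5,P[...,1]-.43)<.08)&(P[...,2]<.1); q=P[m]; print(m.sum(),np.percentile(q,[2,50,98],0).round(3))
                                                                                                                                                                                                                                  ~~~~~~~~~~~~~^^^^^^^^^^^^^^^
    return _quantile_unchecked(
        a, q, axis, out, overwrite_input, method, keepdims, weights)
    return _ureduce(a,
                    func=_quantile_ureduce_func,
    ...<5 lines>...
                    overwrite_input=overwrite_input,
                    method=method)
    r = func(a, **kwargs)
    result = _quantile(arr,
                       quantiles=q,
    ...<2 lines>...
                       out=out,
                       weights=wgt)
    slices_having_nans = np.isnan(arr[-1, ...])
                                  ~~~^^^^^^^^^
IndexError: index -1 is out of bounds for axis 0 with size 0
```

```bash
python3 -m inch '[-0.33,-0.85,0,0,0,0,1,-0.33,-0.85,0,0,0,0,1,-0.33,-0.85,0,0,0,0,1,-0.33,-0.85,0,0,0,0,1,-0.33,-0.85,0,0,0,0,1,-0.33,-0.85,0,0,0,0,1,-0.33,-0.85,0,0,0,0,1,-0.33,-0.85,0,0,0,0,1,-0.33,-0.85,0,0,0,0,1,-0.33,-0.85,0,0,0,0.48,1]'
python3 -m inch '[0,0,0,0,0,0,1]'
python3 -c "
from h import *
to([.5537,.2567,.09],84.2)
c=env.capture('scene'); cv2.imwrite('pics/s3.png',cv2.resize(c['color'][150:330,180:450,::-1],None,fx=2.8,fy=2.8)); P=pts(c);hsv=cv2.cvtColor(c['color'],cv2.COLOR_RGB2HSV); m=(cv2.inRange(hsv,(20,90,80),(35,255,255))>0)&(np.hypot(P[...,0]-.5,P[...,1]-.43)<.08)&(P[...,2]<.1); q=P[m]; print(m.sum(),[np.percentile(k,[2,50,98]).round(3) for k in q.T] if len(q) else 0)
c=env.capture('wrist'); save(c,'w3.png'); P=pts(c);hsv=cv2.cvtColor(c['color'],cv2.COLOR_RGB2HSV)
w=P[(abs(P[...,2]-.115)<.005)&(cv2.inRange(hsv,(100,90,30),(130,255,255))>0)]
print(len(w),cv2.minAreaRect((w[:,:2]*1000).astype(np.float32)))
h=P[(abs(P[...,2]-.1)<.006)&(np.hypot(P[...,0]-.5537,P[...,1]-.2567)<.022)]; print('head',len(h),np.median(h,0),cv2.minAreaRect((h[:,:2]*1000).astype(np.float32)))
"
```

```text
time: 12.3
tool_pos: [0.5544, 0.2542, 0.2065]
eef_rot: [0.0, 0.051, 0.999, 0.0]
force: [-0.7, -0.1, -0.2]
finger_gap: 0.0852
gripper_force: 0.0
time: 12.4
tool_pos: [0.5554, 0.2519, 0.2066]
eef_rot: [0.0, 0.054, 0.999, -0.001]
force: [-0.1, -0.2, 0.9]
finger_gap: 0.0854
gripper_force: 0.0
t 12.4 pos [0.5554 0.2519 0.2066] units [0.11 0.24 5.83] yaw 83.8 wz units -0.1 tilt [ 0.001 -0.001 -1.   ] F [-0.1 -0.2  0.9] gap 0.0854 gf 0.0 q7 0.99
1170 [array([0.446, 0.489, 0.543]), array([0.391, 0.441, 0.449]), array([0.001, 0.021, 0.024])]
2702 ((552.8771362304688, 257.1659240722656), (98.82787322998047, 75.0945816040039), 84.365478515625)
head 764 [0.54920549 0.25736048 0.09667329] ((547.2798461914062, 257.2542419433594), (27.88887596130371, 30.63582992553711), 83.2946548461914)
```

View pics/s3.png

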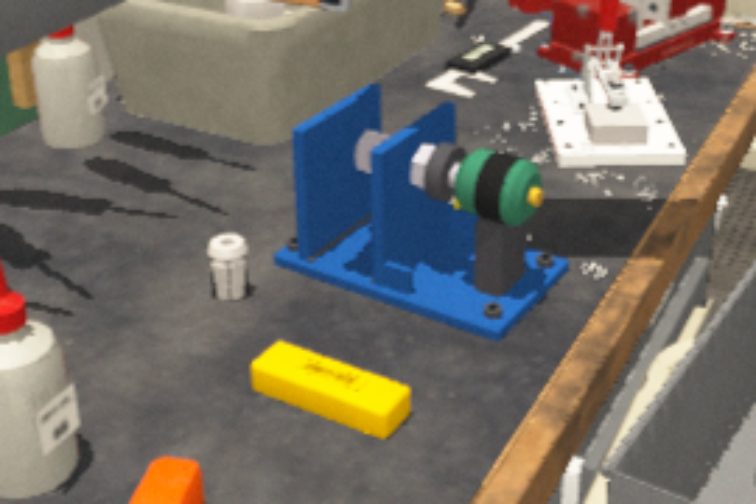

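View pics/w3.png

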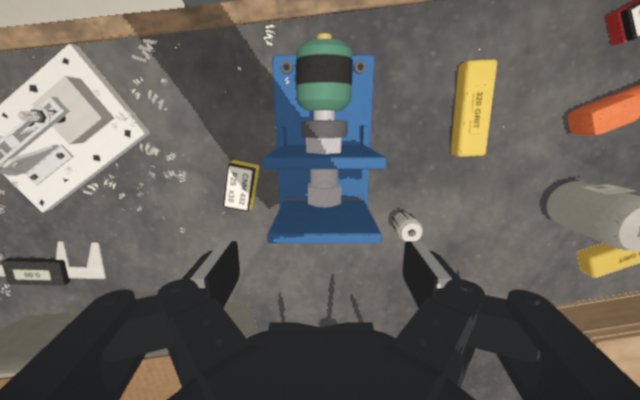

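The scene picture shows the stone flat on the bench at (330,390) and the collet undisturbed at (228,265). The wrist picture shows the open gap with the bolt head at (324,193), midway between the walls. I go down into the gap in two stages, then close on the head.

```bash
python3 -m inch '[0.11,0.24,0.6,0,0,-0.1,1,0,0,0.8,0,0,0,1,0,0,0.8,0,0,0,1,0,0,0.4,0,0,0,1,0,0,0,0,0,0,1]'
python3 -c "
from h import *
to([.5535,.2569,.084],84.3)"
```

```text
time: 13.0
tool_pos: [0.5511, 0.2614, 0.1527]
eef_rot: [-0.001, 0.047, 0.999, -0.001]
force: [0.2, 0.8, -0.5]
finger_gap: 0.0851
gripper_force: 0.0
t 13.0 pos [0.5511 0.2614 0.1527] units [-0.15 -0.21  3.44] yaw 84.67 wz units 0.09 tilt [-0.003 -0.001 -1.   ] F [ 0.2  0.8 -0.5] gap 0.0851 gf 0.0 q7 1.0
```

```bash
python3 -m inch '[0,0,0,0,0,0,1,0,0,0,0,0,0,1,0,0,0,0,0,0,1]'
python3 -c "
from h import *
to([.5535,.2569,.084],84.3)"
```

```text
time: 13.3
tool_pos: [0.5526, 0.261, 0.1553]
eef_rot: [0.001, 0.047, 0.999, 0.0]
force: [0.1, -0.1, 0.0]
finger_gap: 0.0854
gripper_force: 0.0
t 13.3 pos [0.5526 0.261  0.1553] units [-0.06 -0.2   3.56] yaw 84.58 wz units 0.07 tilt [ 0.001  0.001 -1.   ] F [ 0.1 -0.1  0. ] gap 0.0854 gf 0.0 q7 1.0
```

```bash
python3 -m inch '[-0.06,-0.2,0.3,0,0,0.07,1,0,0,0.5,0,0,0,1,0,0,0.6,0,0,0,1,0,0,0.6,0,0,0,1,0,0,0.6,0,0,0,1,0,0,0.5,0,0,0,1,0,0,0.3,0,0,0,1,0,0,0.16,0,0,0,1,0,0,0,0,0,0,1,0,0,0,0,0,0,1]'
python3 -c "
from h import *
to([.5535,.2569,.084],84.3)"
```

```text
time: 14.3
tool_pos: [0.5534, 0.2568, 0.0837]
eef_rot: [0.0, 0.05, 0.999, 0.0]
force: [0.4, -0.5, -0.7]
finger_gap: 0.0858
gripper_force: 0.0
t 14.3 pos [0.5534 0.2568 0.0837] units [-0.01  0.01 -0.01] yaw 84.29 wz units -0.0 tilt [ 0.001  0.    -1.   ] F [ 0.4 -0.5 -0.7] gap 0.0858 gf 0.0 q7 1.0
```

```bash
python3 -m inch '[0,0,0,0,0,0,0,0,0,0,0,0,0,0,0,0,0,0,0,0,0,0,0,0,0,0,0,0,0,0,0,0,0,0,0,0,0,0,0,0,0,0,0,0,0,0,0,0,0,0,0,0,0,0,0,0,0,0,0,0,0,0,0,0,0,0,0,0,0,0]' 60
python3 -m inch '[0,0,0,0,0,0,0,0,0,0,0,0,0,0,0,0,0,0,0,0,0,0,0,0,0,0,0,0,0,0,0,0,0,0,0,0,0,0,0,0,0,0,0,0,0,0,0,0,0,0,0,0,0,0,0,0,0,0,0,0,0,0,0,0,0,0,0,0,0,0]'
python3 -c "
from h import *
c=env.capture('scene'); cv2.imwrite('pics/s4.png',cv2.resize(c['color'][175:265,280:400,::-1],None,fx=5,fy=5))
to([.5535,.2569,.084],84.3)"
```

```text
time: 15.3
tool_pos: [0.5532, 0.2571, 0.0838]
eef_rot: [0.0, 0.05, 0.999, 0.0]
force: [-1.6, 0.6, 5.5]
finger_gap: 0.0318
gripper_force: 59.2
time: 16.3
tool_pos: [0.5532, 0.2571, 0.0838]
eef_rot: [0.0, 0.05, 0.999, 0.0]
force: [-1.8, 0.7, 6.0]
finger_gap: 0.0318
gripper_force: 59.2
t 16.35 pos [0.5532 0.2571 0.0838] units [-0.01 -0.01 -0.01] yaw 84.31 wz units 0.0 tilt [ 0.001  0.001 -1.   ] F [-1.3  1.2  5.5] gap 0.0318 gf 59.2 q7 1.0
```

View pics/s4.png

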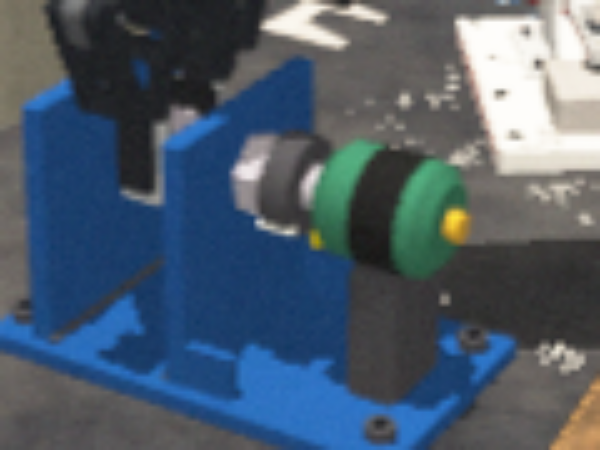

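The picture shows a finger down in the gap at (140,165), on the bolt head behind the front wall. The opening is steady at 31.8 mm under 59 N. I'll grip harder to seat the flats, then hold.

```bash
python3 -m inch '[0,0,0,0,0,0,0,0,0,0,0,0,0,0,0,0,0,0,0,0,0,0,0,0,0,0,0,0,0,0,0,0,0,0,0,0,0,0,0,0,0,0,0,0,0,0,0,0,0,0,0,0,0,0,0,0,0,0,0,0,0,0,0,0,0,0,0,0,0,0]' 100
cat > look.py <<'E'
import sys
from h import *
c=env.capture('scene'); np.save(sys.argv[1],cv2.resize(c['color'][195:232,325:350,::-1],None,fx=7,fy=7,interpolation=cv2.INTER_CUBIC)); s=env.observe()
print(s["time"],s["finger_gap"],s["gripper_force"],np.round(s["moment"],3))
E
python3 look.py a0
python3 -m inch '[0,0,0,0,0,0,0,0,0,0,0,0,0,0,0,0,0,0,0,0,0,0,0,0,0,0,0,0,0,0,0,0,0,0,0,0,0,0,0,0,0,0,0,0,0,0,0,0,0,0,0,0,0,0,0,0,0,0,0,0,0,0,0,0,0,0,0,0,0,0]'
python3 -m inch '[0,0,0,0,0,0,0,0,0,0,0,0,0,0,0,0,0,0,0,0,0,0,0,0,0,0,0,0,0,0,0,0,0,0,0,0,0,0,0,0,0,0,0,0,0,0,0,0,0,0,0,0,0,0,0,0,0,0,0,0,0,0,0,0,0,0,0,0,0,0]'
python3 look.py a1
python3 -m inch '[0,0,0,0,0,0,0,0,0,0,0,0,0,0,0,0,0,0,0,0,0,0,0,0,0,0,0,0,0,0,0,0,0,0,0,0,0,0,0,0,0,0,0,0,0,0,0,0,0,0,0,0,0,0,0,0,0,0,0,0,0,0,0,0,0,0,0,0,0,0]'
python3 -m inch '[0,0,0,0,0,0,0,0,0,0,0,0,0,0,0,0,0,0,0,0,0,0,0,0,0,0,0,0,0,0,0,0,0,0,0,0,0,0,0,0,0,0,0,0,0,0,0,0,0,0,0,0,0,0,0,0,0,0,0,0,0,0,0,0,0,0,0,0,0,0]'
python3 look.py a2
```

```text
time: 17.35
tool_pos: [0.5533, 0.2571, 0.084]
eef_rot: [0.0, 0.05, 0.999, 0.0]
force: [-1.9, 0.4, 7.4]
finger_gap: 0.0301
gripper_force: 98.2
17.4 0.0302947157529441 98.21328923106194 [ 0.124  0.481 -0.002]
time: 18.4
tool_pos: [0.5532, 0.257, 0.084]
eef_rot: [0.0, 0.05, 0.999, 0.0]
force: [-2.6, 0.5, 6.7]
finger_gap: 0.0307
gripper_force: 98.2
time: 19.4
tool_pos: [0.5532, 0.257, 0.084]
eef_rot: [0.0, 0.05, 0.999, 0.0]
force: [-2.6, 1.0, 8.3]
finger_gap: 0.0307
gripper_force: 98.2
19.45 0.0307841250576983 98.21552127599716 [0.142 0.466 0.015]
time: 20.45
tool_pos: [0.5532, 0.2571, 0.084]
eef_rot: [0.0, 0.05, 0.999, 0.0]
force: [-2.9, 0.1, 7.1]
finger_gap: 0.0305
gripper_force: 98.2
time: 21.45
tool_pos: [0.5532, 0.2571, 0.084]
eef_rot: [0.0, 0.05, 0.999, 0.0]
force: [-1.6, 0.2, 6.5]
finger_gap: 0.0305
gripper_force: 98.2
21.5 0.030519420940624594 98.21680381894112 [0.11  0.532 0.015]
```

The head has seated (30.5 mm) and the wrist shows a steady reaction moment of about 0.13 N m. I keep holding.

```bash
python3 -m inch '[0,0,0,0,0,0,0,0,0,0,0,0,0,0,0,0,0,0,0,0,0,0,0,0,0,0,0,0,0,0,0,0,0,0,0,0,0,0,0,0,0,0,0,0,0,0,0,0,0,0,0,0,0,0,0,0,0,0,0,0,0,0,0,0,0,0,0,0,0,0]' >/dev/null
python3 -m inch '[0,0,0,0,0,0,0,0,0,0,0,0,0,0,0,0,0,0,0,0,0,0,0,0,0,0,0,0,0,0,0,0,0,0,0,0,0,0,0,0,0,0,0,0,0,0,0,0,0,0,0,0,0,0,0,0,0,0,0,0,0,0,0,0,0,0,0,0,0,0]' >/dev/null
python3 look.py a3
python3 -m inch '[0,0,0,0,0,0,0,0,0,0,0,0,0,0,0,0,0,0,0,0,0,0,0,0,0,0,0,0,0,0,0,0,0,0,0,0,0,0,0,0,0,0,0,0,0,0,0,0,0,0,0,0,0,0,0,0,0,0,0,0,0,0,0,0,0,0,0,0,0,0]' >/dev/null
python3 -m inch '[0,0,0,0,0,0,0,0,0,0,0,0,0,0,0,0,0,0,0,0,0,0,0,0,0,0,0,0,0,0,0,0,0,0,0,0,0,0,0,0,0,0,0,0,0,0,0,0,0,0,0,0,0,0,0,0,0,0,0,0,0,0,0,0,0,0,0,0,0,0]' >/dev/null
python3 look.py a4
python3 -m inch '[0,0,0,0,0,0,0,0,0,0,0,0,0,0,0,0,0,0,0,0,0,0,0,0,0,0,0,0,0,0,0,0,0,0,0,0,0,0,0,0,0,0,0,0,0,0,0,0,0,0,0,0,0,0,0,0,0,0,0,0,0,0,0,0,0,0,0,0,0,0]' >/dev/null
python3 -m inch '[0,0,0,0,0,0,0,0,0,0,0,0,0,0,0,0,0,0,0,0,0,0,0,0,0,0,0,0,0,0,0,0,0,0,0,0,0,0,0,0,0,0,0,0,0,0,0,0,0,0,0,0,0,0,0,0,0,0,0,0,0,0,0,0,0,0,0,0,0,0]' >/dev/null
python3 look.py a5
python3 -m inch '[0,0,0,0,0,0,0,0,0,0,0,0,0,0,0,0,0,0,0,0,0,0,0,0,0,0,0,0,0,0,0,0,0,0,0,0,0,0,0,0,0,0,0,0,0,0,0,0,0,0,0,0,0,0,0,0,0,0,0,0,0,0,0,0,0,0,0,0,0,0]' >/dev/null
python3 -m inch '[0,0,0,0,0,0,0,0,0,0,0,0,0,0,0,0,0,0,0,0,0,0,0,0,0,0,0,0,0,0,0,0,0,0,0,0,0,0,0,0,0,0,0,0,0,0,0,0,0,0,0,0,0,0,0,0,0,0,0,0,0,0,0,0,0,0,0,0,0,0]' >/dev/null
python3 look.py a6
python3 -c "
import numpy as np,cv2
A=[np.load(f'a{i}.npy') for i in range(7)]
print([int(np.abs(A[i+1].astype(int)-A[i]).sum()/1000) for i in range(6)])
A.append(A[6]*0); cv2.imwrite('pics/seq.png',np.vstack([np.hstack(A[:4]),np.hstack(A[4:])]))"
```

```text
23.55 0.03039863095876243 98.45864608883858 [ 0.197  0.476 -0.03 ]
25.6 0.030991425619967414 98.45912218093872 [0.231 0.517 0.041]
27.65 0.03043931480085096 98.45917135477066 [0.241 0.475 0.017]
29.7 0.030269700490981145 98.45951110124588 [0.22  0.517 0.018]
[1269, 1294, 884, 262, 272, 272]
```

View pics/seq.png

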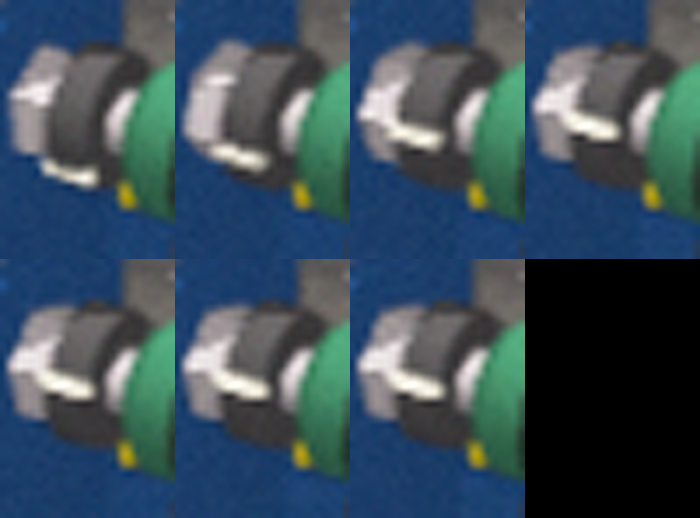

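The sequence shows the white dash climbing from (70,172) until t ≈ 23.5 s. It then stays still in the last four frames, and the reaction moment steps up to about 0.22 N m, so the runner has stalled with the head held. I'm handing in.

```bash
python3 -c "
from cell import env
print(env.hand_in())"
```

```text
the job is handed in; nothing more can be done
None
```

I handed the job in at about 30 s: the stone lies flat on the bench off the bracket, the fingers still hold the bolt head at about 98 N, the nut dash stopped moving after about 23.5 s (stalled), and the collet and insert box were not touched; the hand-in returned no verdict.

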